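# Sweep the brass clasps off the slab into the red tray

### The job

Three brass bag clasps are scattered on the dark stone slab. With the fingertips, sweep them across the slab and over its edge so that all three end up lying in the red tray, without picking any of them up. Leave the anvil and the wax block on the slab, and everything else on the bench, where they are.

Things in the scene. Friction and masses are not known exactly. Their poses are not given: they have to be found in the camera images.
- slab: dark stone work slab lying fixed on the bench, 280 (its x) x 240 (its y) x 40 mm high, flat on top with no rim; origin at the centre of its underside, z up. The two trays lie along its +y and -y edges.
- red_tray: red plastic open tray, fixed on the bench, empty, 260 (its x) x 90 (its y) x 30 mm high, walls and floor 4 mm; it lies along one of the slab's two 280 mm edges (+y or -y side of the slab, it varies), 2 mm from it, its rim 10 mm lower than the slab's top; origin at the centre of its underside, axes parallel to the slab's.
- blue_tray: blue plastic tray of the same size and pose at the slab's opposite edge, already holding steel buckles; origin at the centre of its underside. No clasp belongs in it.
- clasp_a: loose brass bag clasp on the slab: flat round disc, 26 mm diameter, 10 mm high, about 20 g, slides flat when pushed; origin at its centre, half-way up (5 mm above the slab's top).
- clasp_b: loose brass bag clasp on the slab: flat round disc, 26 mm diameter, 10 mm high, about 20 g, slides flat when pushed; origin at its centre, half-way up (5 mm above the slab's top).
- clasp_c: loose brass bag clasp on the slab: flat round disc, 26 mm diameter, 10 mm high, about 20 g, slides flat when pushed; origin at its centre, half-way up (5 mm above the slab's top).
- anvil: loose steel setting anvil, upright cylinder 40 mm diameter, 45 mm high, standing on the slab near its +x edge; origin at the centre of its underside. To be left alone.
- wax: loose white wax block, 24 x 45 x 20 mm high, lying on the slab near its -x edge; origin at the centre of its underside. To be left alone.
- jar: loose glass jar with metal lid, 80 mm diameter, 120 mm high, on the bench; origin at the centre of its underside. To be left alone.
- spool: loose red thread cone wound with black thread, foot 84 mm across, 130 mm high, on the bench; origin at the centre of its underside. To be left alone.
- knife: loose yellow utility knife, lying on the bench, body 30 x 150 x 18 mm high; origin at the centre of its underside, its y along the blade. To be left alone.
- screwdriver: loose screwdriver with orange handle, lying on the bench along its own x, 200 mm long; origin under its middle. To be left alone.

How it is judged (in metres and radians):
At the end, for the whole second after the job is handed in: All three brass clasps lie at rest inside the red tray, below its rim (centre at most 32 mm above the bench and within the tray's walls); the anvil and wax block are within 15 mm and all other loose things within 20 mm of where they began, the anvil, jar and spool upright (x of clasp_a in the frame of red_tray between -0.126 and 0.126 m and y of clasp_a in the frame of red_tray between -0.041 and 0.041 m and z of each of clasp_a, clasp_b, clasp_c in the frame of red_tray below 0.032 m and linear speed of each of clasp_a, clasp_b, clasp_c below 0.02 m/s and x of clasp_b in the frame of red_tray between -0.126 and 0.126 m and y of clasp_b in the frame of red_tray between -0.041 and 0.041 m and x of clasp_c in the frame of red_tray between -0.126 and 0.126 m and y of clasp_c in the frame of red_tray between -0.041 and 0.041 m and distance of each of anvil, wax from where it was at the start of the episode below 0.015 m and distance of each of jar, spool, knife, screwdriver from where it was at the start of the episode below 0.02 m and angle between each of anvil, jar, spool's own z axis and vertical below 0.2 rad); the robot touches nothing.
It fails at once if a clasp is lifted more than 15 mm off the slab (height (world z) of any of clasp_a, clasp_b, clasp_c above 0.06 m).
It fails at once if the anvil or the wax block is shifted by more than 15 mm (distance of any of anvil, wax from where it was at the start of the episode above 0.015 m).
It fails at once if another bystander is shifted by more than 20 mm (distance of any of jar, spool, knife, screwdriver from where it was at the start of the episode above 0.02 m).
It also fails if it takes over 53 s, if anything falls off the work surface, if the arm or the gripper's body presses on something with over 40 N, if the wrist force passes 120 N, or if a joint passes its speed limit or range.

### The arm

A 6-joint arm with a two-finger parallel gripper is mounted at the origin on the work surface. World frame = base frame: x ahead of the robot, y to its left, z up, the work surface at z = 0. Lengths are in mm, angles in rad, forces in N, time in s.
With the tool pointing down it reaches from about 275 to 825 mm from the base axis. Payload 4.9 kg.
Tool frame: the origin (TCP) lies at the very end of the fingers, on their centre line; the grasp point (between the pads) lies 19 mm behind it; z points along the fingers, y is the direction in which the jaws open and shut (so a half turn about z gives the same grasp; the last joint's range is limited). The gripper opens to 85 mm and grips with 20 to 120 N. Pads are 22 mm wide; open, the fingers measure 114 mm over their backs; the gripper's body (76 mm by 85 mm) begins 54 mm behind the grasp point. The pads swing forward as they close: fully open they stand 13 mm farther back than shut.
Start: joints at [1.072, 0.326, -0.193, 1.052, 0, 1.437], TCP at [196.215, 513.827, 231.281] pointing down, gripper open.
Joint ranges: [-2.65, 2.65], [-0.97, 1.79], [-1.3, 1.35], [-1.93, 2.1], [-1.47, 1.37], [-3.14, 3.14]. Speed limits (rad/s): [2.57, 2.57, 3.14, 3.14, 3.14, 3.14].

### API

Orientations are given as [roll, pitch, yaw] about the fixed x, y, z axes, in that order (R = Rz(yaw) Ry(pitch) Rx(roll)).
In Python, from bench import bot, solve_ik, imaging gives the robot as it stands. Calls block until the motion is done:
- bot.move_ptp(position, orientation): joint-space move of the TCP to a pose.
- bot.movel(position, rot=None, max_speed=150, threshold=None): straight line of the TCP; rot=None keeps the orientation; max_speed is the mean speed in mm/s. With threshold (N) it stops when the force on the tool has changed by that much, and returns True; else False.
- bot.move_j(angles): joint-space move.
- bot.grip(opening, effort=None): opening from 0.0 (shut) to 1.0 (fully open); effort is the grip in N (None keeps the last); returns when the fingers have stopped.
- bot.dwell(seconds).
- solve_ik(position, orientation): joint angles nearest the present ones, or None.
- bot.get_state(): the state.
- imaging.capture(name): name is "side" or "top" or "wrist"; returns the picture (400x640x3 uint8, blue, green, red); there is no depth.
- imaging.camera_model(name): a dict with "K" (3x3 intrinsics, pixels), "position" and "rotation" of the camera in the world. Camera axes: x right, y up, looking along -z (the intrinsics and any distortion apply to the point x, -y, -z); pixel columns grow to the right and rows downward; lengths in mm; the calibration is good to about 2 mm. A picture is of the moment at which its call begins: read the wrist's pose just before it. camera_model takes no time and is no camera call; for the wrist camera it gives the pose at the moment of the call.
A pose or a line that the arm cannot do raises bot.IKError and nothing moves.
- bot.sign_off(): hands the job in, once; it reports no verdict.
The state is a dict: "t": time; "qpos": joint angles; "joint_velocities": joint speeds; "effort": joint torques, N m; "tcp_pos": TCP position; "orientation": TCP orientation; "contact_force": force on the tool from outside, world axes, zero at the start; "wrist_torque": the same for the moment, N m; "opening": opening from 0.0 (shut) to 1.0 (fully open).
Only numpy, scipy, OpenCV 4.12 (cv2) and the standard library are available. Lean on these libraries where they do the work, as an engineer would, in place of code of your own. Each camera call takes 0.05 s, during which the arm holds its last target.

## Working session

There is one attempt and no reset: what is moved stays moved. The work goes in short steps, each a Python script; the robot and the scene stay as the last script left them, time stands still between calls to the robot, and variables do not carry over. Pictures are saved under pics/ and viewed, and the job is handed in when it is done.

```bash
mkdir -p pics; ls
python3 - <<'E'
from bench import bot, solve_ik, imaging
import cv2
for n in ("top","side"):
    cv2.imwrite(f"pics/{n}0.png",imaging.capture(n)); m=imaging.camera_model(n); print(n,m)
s=bot.get_state(); print(s["t"],s["tcp_pos"],s["orientation"],s["opening"])
E
```

```text
pics
top {'K': array([[402.60235741,   0.        , 322.53087008],
       [  0.        , 402.60235741, 207.05211509],
       [  0.        ,   0.        ,   1.        ]]), 'position': array([ 336.16813288,   44.36026438, 1409.56610519]), 'rotation': array([ 0.16942458,  0.00193744, -1.54160154])}
side {'K': array([[520.90339336,   0.        , 325.48661881],
       [  0.        , 520.90339336, 192.42903221],
       [  0.        ,   0.        ,   1.        ]]), 'position': array([  465.09943679, -1398.06105606,   869.84278575]), 'rotation': array([ 1.04958013, -0.01168232, -0.06783535])}
0.1 [195.95703144 513.36358632 230.58961887] [-3.14007685e+00 -1.89069102e-04  2.77680501e+00] 1.0008691838606811
```

View pics/top0.png

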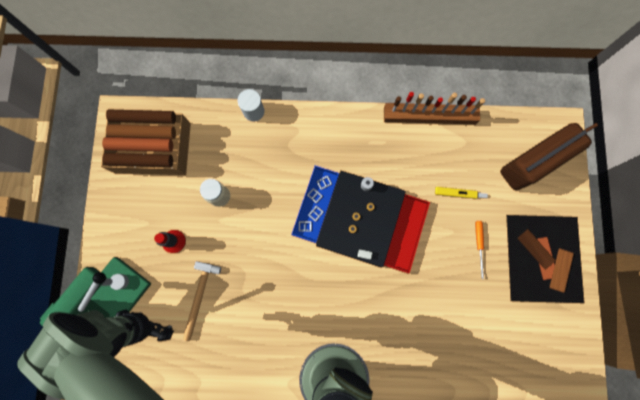

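View pics/side0.png

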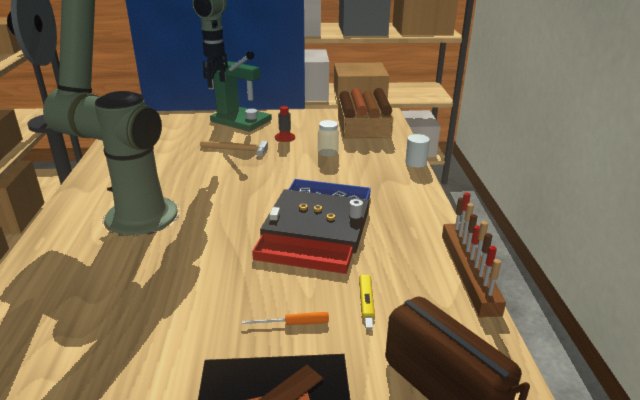

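The top picture shows the slab around (362,218), the red tray on its right at about (408,233), and clasps near (370,207), (356,216) and (352,229). The anvil is near (367,184) and the wax near (365,254). Next I'll enlarge this area and measure it.

```bash
cat > h.py <<'E'
import numpy as np, cv2
from scipy.spatial.transform import Rotation as R
from bench import imaging
def Rm(r):
    r=np.asarray(r); return r if r.shape==(3,3) else R.from_euler('xyz',r).as_matrix()
def ray(name,uv,z,m=None):
    m=m or imaging.camera_model(name); K=m["K"]
    d=np.array([(uv[0]-K[0,2])/K[0,0],-(uv[1]-K[1,2])/K[1,1],-1]); d=Rm(m["rotation"])@d
    p=np.array(m["position"]); return p+d*(z-p[2])/d[2]
def proj(name,P,m=None):
    m=m or imaging.camera_model(name); K=m["K"]; c=Rm(m["rotation"]).T@(np.array(P)-m["position"])
    return np.array([K[0,2]-K[0,0]*c[0]/c[2],K[1,2]+K[1,1]*c[1]/c[2]])
E
python3 - <<'E'
from h import *
im=cv2.imread("pics/top0.png")
c=im[150:285,280:445]; cv2.imwrite("pics/topz.png",cv2.resize(c,None,fx=4.4,fy=4.4,interpolation=cv2.INTER_CUBIC))
print(proj("top",[0,0,0]))
hsv=cv2.cvtColor(im,cv2.COLOR_BGR2HSV)
m=cv2.inRange(hsv[190:240,340:385],(8,110,110),(30,255,255))
n,_,st,ce=cv2.connectedComponentsWithStats(m)
for i in range(1,n):
    if st[i,4]>8: uv=ce[i]+[340,190]; print(st[i,4],uv.round(1),ray("top",uv,50).round(1))
# dark slab
d=cv2.inRange(hsv,(0,0,0),(180,120,75)); z=np.zeros_like(d); z[160:275,285:440]=d[160:275,285:440]
z=cv2.morphologyEx(z,cv2.MORPH_OPEN,np.ones((5,5)))
cs,_=cv2.findContours(z,cv2.RETR_EXTERNAL,cv2.CHAIN_APPROX_NONE); c=max(cs,key=cv2.contourArea)
box=cv2.boxPoints(cv2.minAreaRect(c)); 
for b in box: print("slab",b,ray("top",b,40).round(1))
E
```

```text
[333.78893345 379.32636283]
37 [369.9 206.5] [ 575.1 -108.4   50. ]
40 [355.6 216.2] [540.3 -60.1  50. ]
40 [352.  228.8] [496.7 -48.6  50. ]
slab [315.6428  245.20734] [438.2  73.4  40. ]
slab [340.03488 169.59189] [705.3  -3.6  40. ]
slab [406.82657 191.1376 ] [ 634.8 -237.2   40. ]
slab [382.43448 266.75305] [ 372.4 -153.6   40. ]
```

View pics/topz.png

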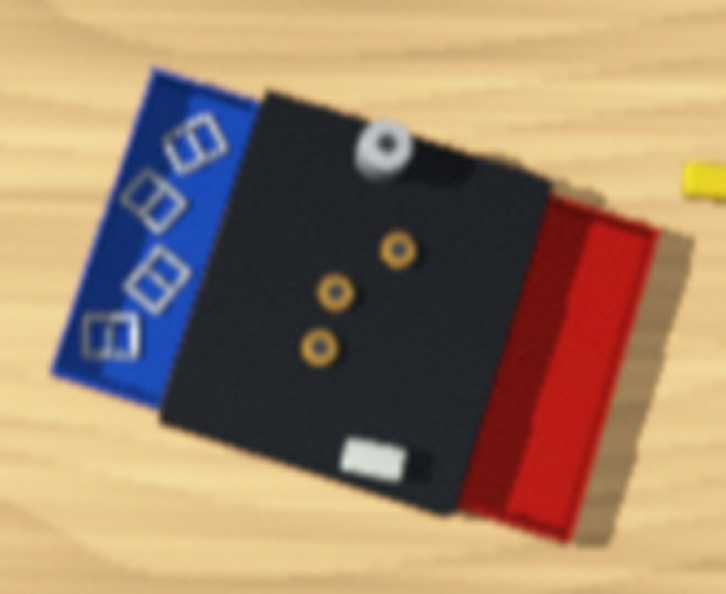

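```bash
cat >> h.py <<'E'
def fit(pts):
    # least squares rigid fit of the slab's known corners
    L=np.array([[140,120],[140,-120],[-140,-120],[-140,120]],float)
    c=pts.mean(0); H=L.T@(pts-c); U,S,V=np.linalg.svd(H); A=(U@V).T
    return c,A,np.linalg.norm(pts-(L@A.T+c),axis=1)
E
python3 - <<'E'
from h import *
zz=np.array([(266,92),(550,184),(452,516),(160,420)],float)
P=np.array([ray("top",(z+.5)/4.4-.5+[280,150],40)[:2] for z in zz])
c,A,e=fit(P); print(P.round(1),c,A,e); 
loc=lambda p:A.T@(np.array(p)[:2]-c)
for n,p in dict(a=(575.1,-108.4),b=(540.3,-60.1),c=(496.7,-48.6)).items(): print(n,loc(p).round(1))
for n,z,h in (("anviltop",(385,144),85),("wax",(374,459),60),("redfar1",(658,232),30),("redfar2",(568,542),30)): print(n,loc(ray("top",np.array(z)/4.4-.4+[280,150],h)).round(1))
np.savez("slab.npz",c=c,A=A)
# side check
s=cv2.imread("pics/side0.png")
for p in [(575.1,-108.4,50),(540.3,-60.1,50),(496.7,-48.6,50)]: print(proj("side",p).round(1))
L=np.array([[140,120],[140,-120],[-140,-120],[-140,120]])
for l in L: 
    q=proj("side",np.r_[A@l+c,40]); print(q.round(1)); cv2.circle(s,tuple(q.round().astype(int)),1,(0,255,0),-1)
cv2.imwrite("pics/sidez.png",cv2.resize(s[170:275,240:385],None,fx=5,fy=5,interpolation=cv2.INTER_CUBIC))
E
```

```text
[[ 701.9   -3.8]
 [ 633.5 -229.5]
 [ 371.9 -153.3]
 [ 438.7   72.3]] [536.50777893 -78.57051874] [[ 0.95935364  0.28220666]
 [-0.28220666  0.95935364]] [2.90735146 5.06285776 3.70400421 4.6080444 ]
a [ 45.4 -17.7]
b [-1.6 18.8]
c [-46.6  17.5]
anviltop [114.7  17.4]
wax [-115.5  -47. ]
redfar1 [ 127.5 -210.6]
redfar2 [-127.4 -209.7]
[329.8 215.1]
[317.1 206.9]
[302.5 205.3]
[368.4 198.8]
[355.6 241.9]
[258.5 228.6]
[282.7 188.4]
```

View pics/sidez.png

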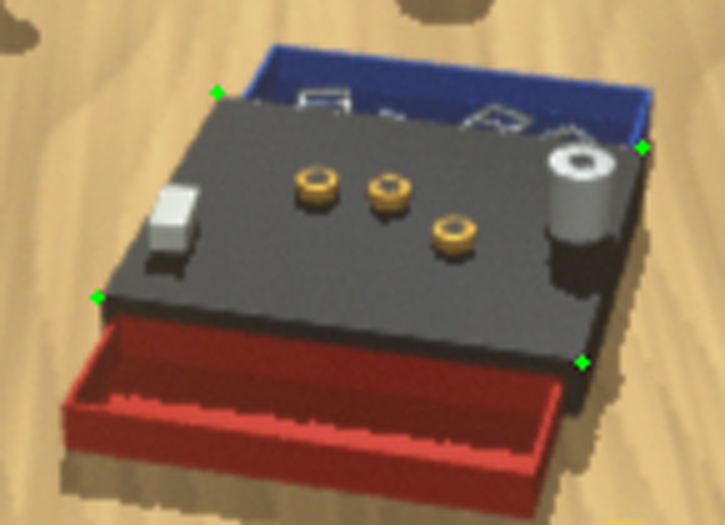

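Both views agree: slab at (536,-79), red tray on its -y side, and clasps at slab-local (45,-18), (-2,19) and (-47,18). That gives three separate lanes clear of the anvil and wax. I'll straddle each disc with slightly open fingers, after first feeling for the slab's top.

```bash
cat >> h.py <<'E'
d=np.load("slab.npz"); C,A=d["c"],d["A"]
def W(x,y,z): return list(A@np.array([x,y])+C)+[z]
E
python3 - <<'E'
from h import *
from bench import bot,solve_ik
th=np.arctan2(A[1,0],A[0,0])
best=None
for yaw in (th+np.pi/2,th-np.pi/2):
    q=solve_ik(W(0,75,120),[np.pi,0,yaw]); print(yaw,None if q is None else np.round(q,2))
    if q is not None and (best is None or abs(q[5])<abs(best[1][5])): best=(yaw,q)
yaw=best[0]; np.save("yaw.npy",yaw)
bot.move_ptp(W(0,75,140),[np.pi,0,yaw])
bot.grip(0.19)
bot.movel(W(0,75,60),max_speed=100)
s=bot.get_state(); print(s["t"],np.round(s["tcp_pos"],1),s["opening"])
cv2.imwrite("pics/w1.png",imaging.capture("wrist"))
r=bot.movel(W(0,75,36),max_speed=20,threshold=3)
s=bot.get_state(); print(r,s["t"],np.round(s["tcp_pos"],1),np.round(s["contact_force"],1))
bot.movel(W(0,75,60),max_speed=60)
E
```

```text
1.2847028351437761 [-0.14  0.44 -0.33  0.8   0.    1.71]
-1.856889818446017 [-0.14  0.44 -0.33  0.8   0.   -1.43]
4.1417 [558.2  -6.7  60.5] 0.18929300846241667
True 5.1083 [557.5  -6.6  40.3] [-0.5  0.1  4.6]
```

View pics/w1.png

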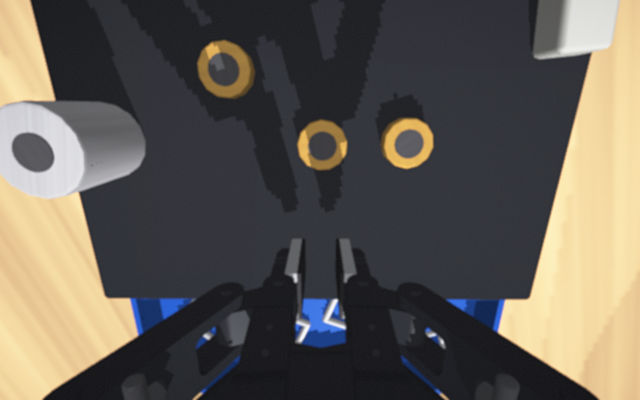

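The slab was felt at TCP z = 40.3, as expected, so I'll sweep at z = 43.5. The wrist view shows the gap centre (col 319) in line with clasp_b (322,145). I'll sweep clasp_b first and check it.

```bash
cat >> h.py <<'E'
from bench import bot
def sweep(x,y,tag,off=48,end=-132):
    bot.movel(W(x,y+off,60),max_speed=150)
    bot.movel(W(x,y+off,43.5),max_speed=60)
    bot.movel(W(x,y-0,43.5),max_speed=70)
    if tag: cv2.imwrite(f"pics/w{tag}.png",imaging.capture("wrist"))
    bot.movel(W(x,end,43.5),max_speed=80)
    s=bot.get_state(); print(s["t"],np.round(s["tcp_pos"],1),np.round(s["contact_force"],1))
    bot.movel(W(x,end,62),max_speed=100)
E
python3 - <<'E'
from h import *
sweep(-1.6,18.8,"b")
cv2.imwrite("pics/wb2.png",imaging.capture("wrist"))
a=cv2.imread("pics/wb.png");b=cv2.imread("pics/wb2.png")
s=imaging.capture("side")
cv2.imwrite("pics/bb.png",np.vstack([np.hstack([cv2.resize(i,(400,250)) for i in (a,b)]),cv2.resize(s[150:290,220:420],(800,350),interpolation=cv2.INTER_CUBIC)[:,:800]]))
E
```

```text
9.1917 [ 497.8 -204.4   43.5] [-0.1  0.1  0. ]
```

View pics/bb.png

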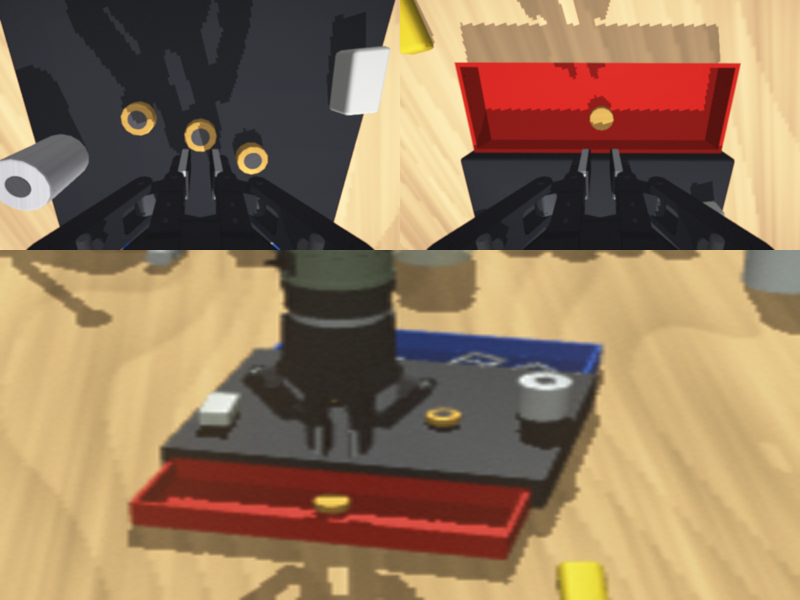

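Clasp_b lies flat in the red tray: (600,118) in the top right panel and (332,503) in the side panel. The others are untouched. Before lane a, I'll check how far the knuckles clear the anvil, then sweep c.

Run:
```python
from h import *
for uv in ((220+434/4,150+130/2.5),(220+245/4,150+122/2.5)):
  for z in range(60,180,10):
    p=ray("side",uv,z); l=A.T@(p[:2]-C)
    if abs(l[1]+132)<12: print(z,l.round(0))
bot.movel(W(-30,30,75),max_speed=200)
sweep(-46.6,17.5,"c")
a=cv2.imread("pics/wc.png");b=imaging.capture("wrist");t=imaging.capture("top")
cv2.imwrite("pics/cc.png",np.vstack([np.hstack([cv2.resize(i,(400,250)) for i in (a,b)]),cv2.resize(t[150:285,280:445],(428,350),interpolation=cv2.INTER_CUBIC).__class__((350,800,3),np.uint8)*0]) if 0 else np.hstack([cv2.resize(i,(400,250)) for i in (a,b)]))
cv2.imwrite("pics/cct.png",cv2.resize(t[150:285,280:445],None,fx=4,fy=4,interpolation=cv2.INTER_CUBIC))
```

```text
160 [  63. -125.]
170 [  66. -141.]
150 [ -69. -122.]
160 [ -63. -139.]
14.3583 [ 454.6 -191.7   43.5] [-0.3  0.3 -0.2]
```

View pics/cc.png

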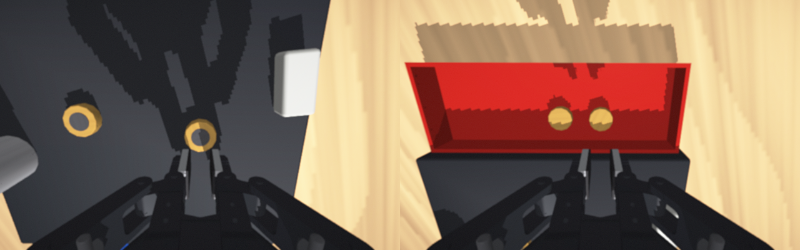

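Clasps b and c are both in the tray, at (560,118) and (600,118). The knuckles sit about 98 mm above the tips, so they pass well over the 85 mm anvil top. Now clasp a.

Run:
```python
from h import *
bot.movel(W(20,20,75),max_speed=200)
sweep(45.4,-17.7,"a")
a=cv2.imread("pics/wa.png");b=imaging.capture("wrist")
bot.movel(W(0,20,160),max_speed=200)
w=imaging.capture("wrist")
bot.move_ptp(W(0,150,260),[np.pi,0,float(np.load("yaw.npy"))])
t=imaging.capture("top"); s=imaging.capture("side"); cv2.imwrite("pics/topf.png",t); cv2.imwrite("pics/sidef.png",s)
print(bot.get_state()["t"], np.round(bot.get_state()["contact_force"],1))
cv2.imwrite("pics/aa.png",np.vstack([np.hstack([cv2.resize(i,(400,250)) for i in (a,b)]),np.hstack([cv2.resize(w,(400,330)),cv2.resize(s[160:325,240:440],(400,330))])]))
cv2.imwrite("pics/tf.png",cv2.resize(t[150:285,280:495],None,fx=3.6,fy=3.6,interpolation=cv2.INTER_CUBIC))
```

```text
19.0167 [ 542.9 -217.5   43.5] [-0.5  0.4  0.6]
21.3333 [-0.2  0.3 -0.3]
```

View pics/aa.png

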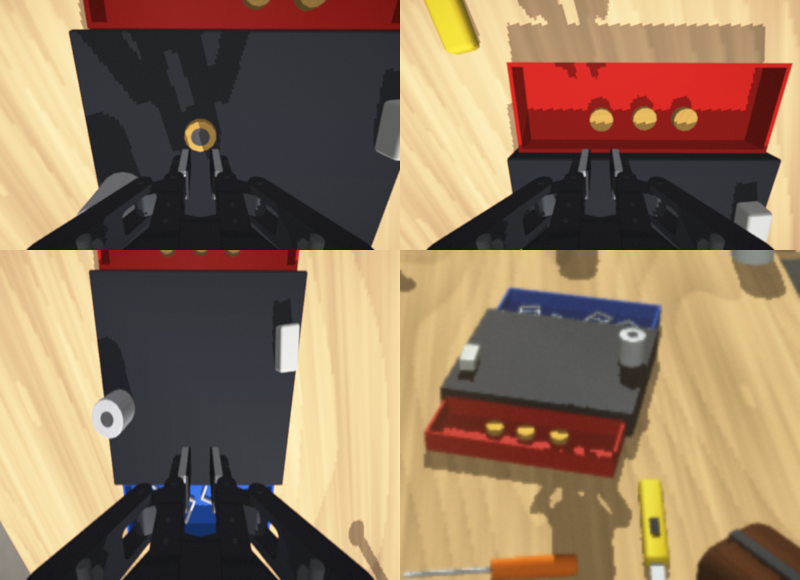

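View pics/tf.png

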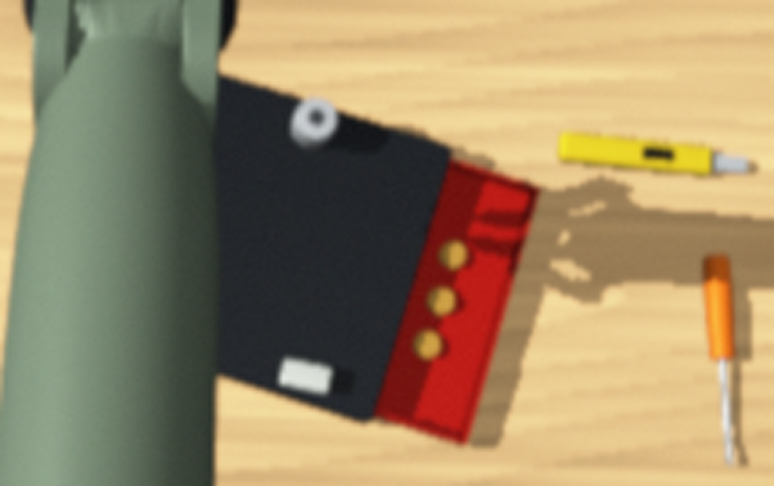

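Run:
```python
from bench import bot
bot.dwell(0.3); bot.sign_off(); print(bot.get_state()["t"])
```

```text
the job is handed in; nothing more can be done
the job is handed in; nothing more can be done
```

All three clasps are in the red tray, and I handed the job in at about 22 s of the 53 s allowed. I swept them one at a time (b, c, then a) across the slab and over its -y edge. The fingertips were slightly open, straddling each disc about 3.5 mm above the slab, and nothing was picked up.

- **Clasps:** the last top, side and wrist pictures show all three lying apart in the red tray, about 30 mm from the slab edge.
- **Anvil and wax:** each is within about half a pixel (roughly 2 mm) of where it started in the top view.
- **Knife and screwdriver:** both were in view at the end and look undisturbed by eye; I didn't measure them.
- **Jar and spool:** not checked at the end. The last crops I looked at didn't show the spool and showed at most part of the jar. No sweep went near them.
- **Robot:** it was clear of everything at the end, and the tool force was near zero after each sweep.

One measurement was rougher than the rest: the slab's corners fitted its known size with 3–5 mm error at each corner. The side view and the contact with the slab's top at 40.3 mm both agreed with the fit. No check failed, but signing off gives no verdict.

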